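Check a bedside table's lifting spindle with a pitch comb leaf

ROBOT

A 6-joint arm with a two-finger parallel gripper is mounted at the origin on the work surface. World frame = base frame: x ahead of the robot, y to its left, z up, the work surface at z = 0. Lengths are in mm, angles in rad, forces in N, time in s.
With the tool pointing down it reaches from about 275 to 1000 mm from the base axis. Payload 8.4 kg.
Tool frame: the origin (TCP) lies at the very end of the fingers, on their centre line; the grasp point (between the pads) lies 19 mm behind it (r.tcp_to_grasp is the distance from the TCP to the grasp point, in mm); z points along the fingers, y is the line along which they close (so a half turn about z gives the same grasp; the last joint's range is limited). The gripper opens to 85 mm and grips with 20 to 120 N. Pads are 22 mm wide; open, the fingers measure 114 mm over their backs; the gripper's body (76 mm by 85 mm) begins 54 mm behind the grasp point. The pads swing forward as they close: fully open they stand 13 mm farther back than shut.
Start: joints at [1.1, 0.353, 1.633, -0, 1.155, -0.002], TCP at [282.384, 557.573, 231.281] pointing down, gripper open.
Joint ranges: [-2.63, 2.63], [-0.92, 2.1], [0.06, 2.66], [-1.3, 4.44], [0, 2.69], [-3.02, 3.02]. Speed limits (rad/s): [2.22, 2.22, 2.79, 3.14, 3.14, 3.14].

INTERFACE

Orientations are given as [roll, pitch, yaw] about the fixed x, y, z axes, in that order (R = Rz(yaw) Ry(pitch) Rx(roll)).
In Python, from rig import r gives the robot as it stands. The module is installed in compiled form; this text tells all that it offers.
- The arm moves only by the tool play_rows, never from a script. Its argument "rows" is a list of rows, each an object with "dp": the shift along the tool's x, y, z in units of 40 mm (1.0 is 40 mm), a list of three; "turn": the turn, a rotation vector about the tool's x, y, z in units of 6 degrees (1.0 is 6 degrees), a list of three; "fingers": the closure, from 0 (fully open) to 1 (shut). In form: [{"dp": [tx, ty, tz], "turn": [wx, wy, wz], "fingers": fingers}, ...]. A call has 1 to 5 rows; each row shifts and turns the commanded pose from where the row before left it, along the tool's axes as they then stand; what a row does not reach is not made up. A row lasts 1/12 s, in which the tool goes at most 41.7 mm and 7.16 degrees, less where a joint would pass 70% of its speed; a pose out of reach is approached as far as the arm can. A call is refused whole if a number of a shift passes 1 or a number of a turn 1, either way. A call with a gripper value outside its range is refused whole. The fingers move at their own pace and stop on an object; "force" is the grip in N (left out, the last holds). Time passes only in rows, so rows that do not move let the fingers close. It gives the time, the measured TCP pose, the force, the opening and the grip force at its end, in the units of the state.
- r.sense(): the state, without advancing time (a new reading comes with each control period).
- r.grab_frame(name): name is "scene" or "side" or "wrist"; returns a dict with "pixels" (384x512x3 uint8, red, green, blue), "fx", "fy", "cx", "cy" (pixels), "dist" ([k1, k2, p1, p2, k3] as OpenCV has them; the pictures are not rectified), "pose" (4x4, takes a point from camera to world coordinates). Camera axes: x right, y down, z forward; pixel columns grow to the right and rows downward; lengths in mm; the calibration is good to about 2 mm. A picture is of the moment at which its call begins. There is no depth.
- r.sign_off(): hands the job in; it is judged then, once.
The state is a dict: "clock": time; "qpos": joint angles; "qvel": joint speeds; "joint_efforts": joint torques, N m; "eef_pos": TCP position; "tcp_rot": TCP orientation; "contact_force": force on the tool from outside, world axes, zero at the start; "wrist_torque": the same for the moment, N m; "opening": opening from 0.0 (shut) to 1.0 (fully open); "grasp_force": force on a finger pad.
Only numpy, scipy, OpenCV 4.12 (cv2) and the standard library are available. Lean on these libraries where they do the work, as an engineer would, in place of code of your own. Each camera call takes 0.05 s, during which the arm holds its last target. There are 200 camera calls.

TASK

Check the thread of the bedside table's lifting spindle: pick up the four-toothed pitch comb leaf, lay it flat on the wooden ledge and feel along the spindle until all its teeth drop into the thread. Press it fully home with light but definite pressure for about a second, then let go and leave it sitting flat on the ledge, flush against the thread. Be gentle with the thread throughout, and leave the three-toothed leaf, the bottle, the peach ornament and the nut where they are.

Things in the scene. Friction and masses are not known exactly. Their poses are not given: they have to be found in the camera images.
- leaf4_grip (a point): Centre of the upright black grip bar of the four-toothed comb leaf (loose, about 130 g), 25 mm above the leaf's underside. The bar is 10 mm thick along x, 36 mm along y, and stands from 5 to 45 mm above the underside. x points from the bar towards the teeth, z up.
- leaf4_edge (a point): Middle of that leaf's front edge, at the roots of the teeth, half-way through the plate: 40 mm ahead (x) of and 22.5 mm below leaf4_grip, same axes. Four teeth stand out 4.5 mm beyond it at y = -15, -5, 5, 15 mm, tips 3.4 mm wide, sides sloping 15 degrees. When home this edge touches the thread crests.
- leaf4: The same four-toothed leaf: a flat steel plate 50 (x) x 46 (y) x 5 mm lying on its face, with teeth and bar. Origin on its underside, directly below leaf4_grip (25 mm lower), same axes; the plate reaches 10 mm behind and 40 mm ahead of it.
- leaf3_grip (a point): Centre of the grip bar of the other leaf, alike but with three teeth 15 mm apart; it does not fit this thread and must stay where it lies.
- spindle_mid (a point): Point on the spindle's axis midway between its two clips, 29.5 mm above the table. y runs along the spindle, x across it away from the ledge, z up. The clips are sprung: pushed in +x they give about 1 mm per 2 N (up to 10 mm) and return. With the leaf home, leaf4_edge is at x = -16 mm in this frame; with teeth standing on the crests, at -20.5 mm.
- cradle: Fixed wooden cradle with ledge, clips and steel spindle; origin on the table below spindle_mid (unpressed), same axes. Its base is 125 mm (x, from 85 mm before to 40 mm beyond the origin) x 230 mm x 10 mm thick.
- ledge_mid (a point): Middle of the ledge's flat top, fixed, 27 mm above the table, 62 mm deep (x), 130 mm long (y), on the -x side of the spindle; axes as spindle_mid, which lies 49 mm ahead in x. A leaf lying on the ledge is level with the spindle's axis.
- bottle_mid (a point): Centre of a small brown bottle, 26 mm across and 62 mm tall, standing; leave alone.
- peach_mid (a point): Centre of a peach-shaped ornament, 72 mm across and 64 mm tall; leave alone.
- nut_mid (a point): Centre of a plain round brass nut, 52 mm across and 30 mm tall; leave alone.
- clips: The two sprung clips with the spindle in them; origin and axes as spindle_mid. Spindle 224 mm long, 32 mm across, threaded over 160 mm: pitch 10, crests 3.4 wide, parallel grooves 5 mm deep. Where the crests lie lengthwise is NOT measured: the spindle sits up to 8 mm off centre in its clips, held by about 8 N of friction; find the grooves by feel or sight.
Not all that is in view belongs to the job. Leave any blue or red look-alike of the leaf4 alone.

How it is judged:
By the outcome, as a careful person would: the job done as asked, in the order asked, and still so for the second after the job is handed in, with the robot touching nothing.
It also fails if it takes over 58 s, if anything falls off the work surface, if the arm or the gripper's body presses on something with over 40 N, if the wrist force passes 120 N, or if a joint passes its speed limit or range.

## Working session

There is one attempt and no reset: what is moved stays moved. The work goes in short steps, Python scripts to look and compute and a tool call to move; the robot and the scene stay as the last step left them, time stands still between calls to the robot, and variables do not carry over. Pictures are saved under pics/ and viewed, at most 13 in all, crops included, and the job is handed in when it is done.

Besides the shell and the picture viewer there is one more tool, called after "Request:" by a JSON object that holds its "api" and its "payload". play_rows: Moves the arm, as the interface text tells. Its arguments: {"type":"object","properties":{"rows":{"type":"array"},"force":{"type":"number"}},"required":["rows"]}

```bash
mkdir -p pics; cat > h.py <<'E'
from rig import r
import numpy as np, cv2
def save(n,fn):
    f=r.grab_frame(n); cv2.imwrite('pics/'+fn+'.png',f['pixels'][:,:,::-1])
    np.savez('pics/'+fn+'.npz',K=np.array([[f['fx'],0,f['cx']],[0,f['fy'],f['cy']],[0,0,1.]]),d=np.array(f['dist'],float),T=np.array(f['pose']))
    return f
def px2w(fn,uv,z):
    c=np.load('pics/'+fn+'.npz'); p=cv2.undistortPoints(np.array(uv,float).reshape(-1,1,2),c['K'],c['d']).reshape(-1,2)
    z=np.broadcast_to(z,len(p)); out=[]
    for q,zz in zip(p,z):
        d=c['T'][:3,:3]@np.array([q[0],q[1],1]); o=c['T'][:3,3]; out.append(o+d*(zz-o[2])/d[2])
    return np.round(out,1)
def w2px(fn,P):
    c=np.load('pics/'+fn+'.npz'); Ti=np.linalg.inv(c['T'])
    return np.round(cv2.projectPoints(np.array(P,float).reshape(-1,1,3),cv2.Rodrigues(Ti[:3,:3])[0],Ti[:3,3],c['K'],c['d'])[0].reshape(-1,2),1)
E
python3 - <<'E'
from h import *
a=[save(n,n+'0')['pixels'] for n in ('scene','side','wrist')]
for n in ('scene','side','wrist'):print(n,np.load('pics/'+n+'0.npz')['T'].round(2))
cv2.imwrite('pics/two.png',np.vstack([cv2.resize(np.hstack(a[:2]),(800,300)),cv2.resize(np.hstack([a[2],a[2]*0]),(800,300))])[:,:,::-1])
s=r.sense();print(s)
E
```

```text
scene [[-7.50000e-01  4.30000e-01 -5.00000e-01  1.12978e+03]
 [ 6.60000e-01  4.80000e-01 -5.70000e-01  6.47340e+02]
 [-1.00000e-02 -7.60000e-01 -6.50000e-01  7.93300e+02]
 [ 0.00000e+00  0.00000e+00  0.00000e+00  1.00000e+00]]
side [[ 9.2000e-01 -2.5000e-01  3.0000e-01  2.1537e+02]
 [-3.9000e-01 -5.8000e-01  7.2000e-01 -8.5671e+02]
 [-1.0000e-02 -7.7000e-01 -6.3000e-01  8.3523e+02]
 [ 0.0000e+00  0.0000e+00  0.0000e+00  1.0000e+00]]
wrist [[ 4.5000e-01  8.6000e-01  2.4000e-01  2.2209e+02]
 [ 8.9000e-01 -4.4000e-01 -1.2000e-01  5.8814e+02]
 [-0.0000e+00  2.7000e-01 -9.6000e-01  3.7363e+02]
 [ 0.0000e+00  0.0000e+00  0.0000e+00  1.0000e+00]]
{'clock': 0.15, 'qpos': array([ 1.09960449e+00,  3.53525319e-01,  1.63393161e+00, -3.59698746e-05,
        1.15519503e+00, -2.37252434e-03]), 'qvel': array([-0.00023197, -0.00021949, -0.00134406, -0.00167562,  0.00150563,
        0.00037211]), 'joint_efforts': array([-7.24179954e-04, -6.05635142e+01, -3.42340064e+01,  9.65784398e-05,
        6.25164073e-03,  3.90170464e-05]), 'eef_pos': array([282.23350822, 557.25839319, 230.72505383]), 'tcp_rot': array([-3.14053328e+00,  3.03791891e-05,  2.67278790e+00]), 'contact_force': array([ 0.05371204, -0.49447965, -0.51354904]), 'wrist_torque': array([-0.02615331,  0.01023717,  0.02818856]), 'grasp_force': 0.0, 'opening': 0.9996484596048074}
```

View pics/scene0.png

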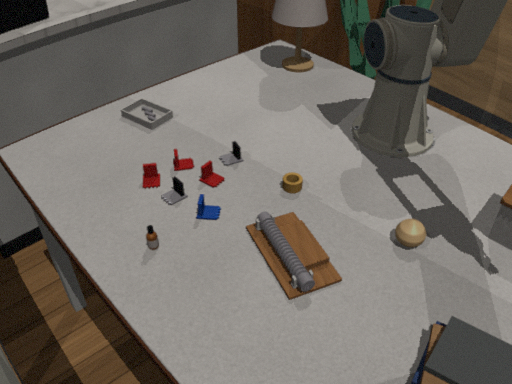

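View pics/two.png

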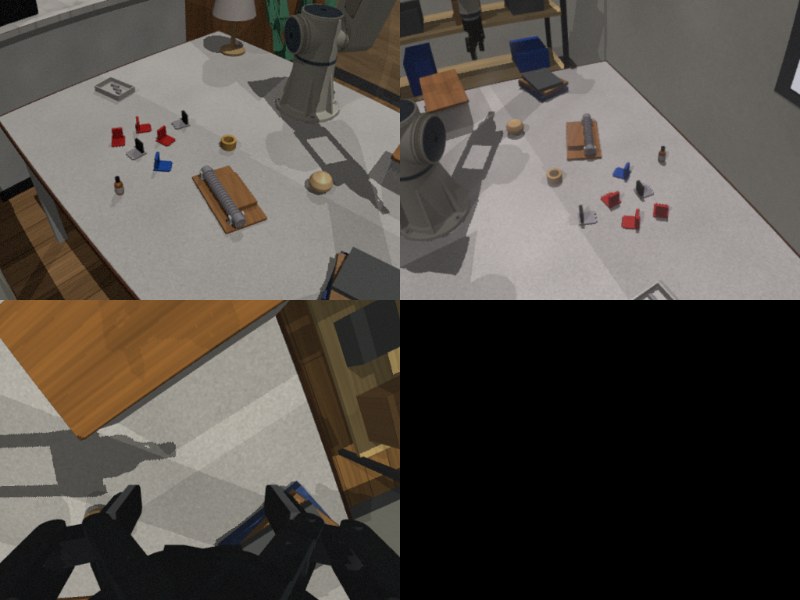

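Candidates: grey leaves at scene (232,157) and (174,194). The red ones (182,162), (151,177), (211,177) and the blue one (207,210) are decoys. Next, a close crop to count teeth.

```bash
python3 - <<'E'
from h import *
a=cv2.imread('pics/scene0.png');b=cv2.imread('pics/side0.png')
print(px2w('scene0',[(232,160),(174,197),(265,218),(302,284),(292,183),(411,233),(152,241)],[3,3,30,30,15,30,30]))
c=lambda im,u,v,k=20:cv2.resize(im[v-k:v+k,u-k:u+k],(260,260),interpolation=cv2.INTER_CUBIC)
# side pix = two.png *1.28
W=px2w('scene0',[(232,160),(174,197)],[3,3]);q=w2px('side0',W).astype(int);print(q)
cr=cv2.resize(a[205:300,240:345],(276,260))
ctx=cv2.resize(b[140:215,195:275],(276,260))
cv2.imwrite('pics/crop.png',np.vstack([np.hstack([c(a,232,155),c(a,174,192),cr]),np.hstack([c(b,*q[0]),c(b,*q[1]),ctx])]))
E
```

```text
[[ 453.2 -209.8    3. ]
 [ 662.3 -186.3    3. ]
 [ 564.5   44.6   30. ]
 [ 641.4  238.1   30. ]
 [ 413.4  -17.9   15. ]
 [ 353.1  302.8   30. ]
 [ 800.8  -66.1   30. ]]
[[238 276]
 [311 244]]
```

View pics/crop.png

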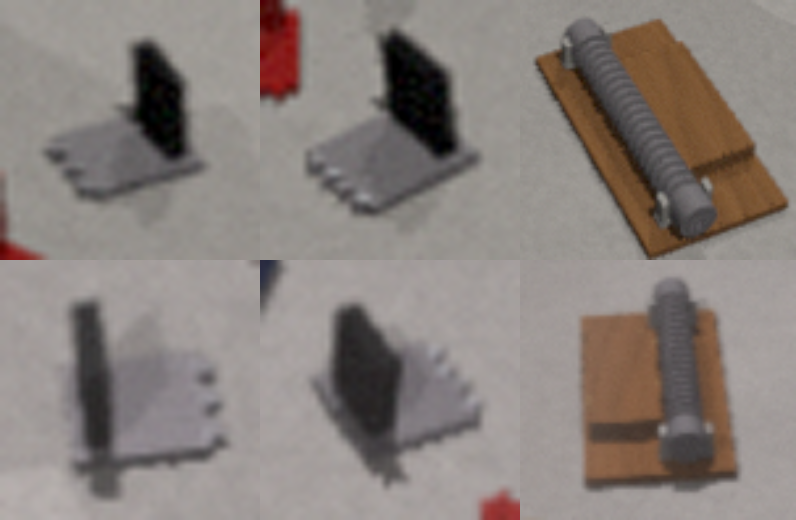

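The right-hand crop, scene (174,194), shows four teeth, so that is leaf4. The one at (232,157) has three teeth, so it is leaf3. The ledge lies on the robot's side of the spindle.

```bash
python3 - <<'E'
from h import *
s=lambda p:(154+(p[0]-260)/6.5,172+p[1]/6.5)
P=px2w('scene0',[s((308,165)),s((372,205)),s((478,155)),s((383,35)),s((450,90))],[5,5,5,45,45]);print(P)
# side view crop: origin 291,224
t=lambda p:(291+(p[0]-260)/6.5,224+(p[1]-260)/6.5)
print(px2w('side0',[t((340,312)),t((393,365)),t((432,342)),t((480,412))],[45,45,5,5]))
print(px2w('scene0',[(182,164),(151,182),(211,181),(207,214)],[3]*4))
# cradle base corners (scene crop scale 2.63/2.74)
u=lambda p:(240+(p[0]-520)/2.63,205+p[1]/2.737)
print('base',px2w('scene0',[u((536,60)),u((655,255)),u((787,203)),u((660,20))],[10]*4))
v=lambda p:(195+(p[0]-520)/3.45,140+(p[1]-260)/3.467)
print('base side',px2w('side0',[v((582,318)),v((588,482)),v((736,475)),v((716,312))],[10]*4))
E
```

```text
[[ 688.2 -204.4    5. ]
 [ 682.9 -168.1    5. ]
 [ 635.4 -165.     5. ]
 [ 645.9 -206.9   45. ]
 [ 646.1 -161.8   45. ]]
[[ 641.8 -175.5   45. ]
 [ 646.8 -208.6   45. ]
 [ 689.1 -170.9    5. ]
 [ 687.5 -212.     5. ]]
[[ 566.3 -287.6    3. ]
 [ 673.  -277.7    3. ]
 [ 553.2 -174.9    3. ]
 [ 638.8  -80.2    3. ]]
base [[602.8  22.   10. ]
 [670.8 238.8  10. ]
 [558.2 274.1  10. ]
 [485.9  59.1  10. ]]
base side [[556.7 270.3  10. ]
 [485.4  51.2  10. ]
 [599.1  11.4  10. ]
 [674.4 229.3  10. ]]
```

```bash
cat >> h.py <<'E'
from scipy.spatial.transform import Rotation as Ro
def plan(xyz,yaw,n,cmd=None):
    s=r.sense(); p=np.array(s['eef_pos'] if cmd is None else cmd[0],float); R=Ro.from_euler('xyz',s['tcp_rot'] if cmd is None else cmd[1])
    G=Ro.from_euler('xyz',[np.pi,0,yaw])
    for i in range(n):
        k=n-i; dp=np.round(R.inv().apply((np.array(xyz)-p)/k)/40,2); t=np.round(np.degrees((R.inv()*G).as_rotvec())/k/6,2)
        print(list(dp),list(t)); p=p+R.apply(dp*40); R=R*Ro.from_rotvec(np.radians(t*6))
    print('end',p.round(1),R.as_euler('xyz').round(4))
E
python3 - <<'E'
from h import *
plan([646,-187,150],np.pi/2,25)
E
```

```text
[np.float64(-0.66), np.float64(-0.5), np.float64(0.08)] [np.float64(-0.0), np.float64(0.0), np.float64(0.42)]
[np.float64(-0.68), np.float64(-0.47), np.float64(0.08)] [np.float64(-0.0), np.float64(0.0), np.float64(0.42)]
[np.float64(-0.7), np.float64(-0.44), np.float64(0.08)] [np.float64(-0.0), np.float64(0.0), np.float64(0.42)]
[np.float64(-0.72), np.float64(-0.41), np.float64(0.08)] [np.float64(-0.0), np.float64(0.0), np.float64(0.42)]
[np.float64(-0.74), np.float64(-0.38), np.float64(0.08)] [np.float64(-0.0), np.float64(0.0), np.float64(0.42)]
[np.float64(-0.75), np.float64(-0.34), np.float64(0.08)] [np.float64(-0.0), np.float64(0.0), np.float64(0.42)]
[np.float64(-0.77), np.float64(-0.31), np.float64(0.08)] [np.float64(-0.0), np.float64(0.0), np.float64(0.42)]
[np.float64(-0.78), np.float64(-0.28), np.float64(0.08)] [np.float64(-0.0), np.float64(0.0), np.float64(0.42)]
[np.float64(-0.79), np.float64(-0.24), np.float64(0.08)] [np.float64(-0.0), np.float64(0.0), np.float64(0.42)]
[np.float64(-0.8), np.float64(-0.21), np.float64(0.08)] [np.float64(-0.0), np.float64(0.0), np.float64(
[... 1024 characters left out ...]
float64(0.16), np.float64(0.09)] [np.float64(-0.0), np.float64(0.0), np.float64(0.42)]
[np.float64(-0.81), np.float64(0.19), np.float64(0.08)] [np.float64(-0.0), np.float64(0.0), np.float64(0.42)]
[np.float64(-0.8), np.float64(0.23), np.float64(0.09)] [np.float64(-0.0), np.float64(0.0), np.float64(0.43)]
[np.float64(-0.78), np.float64(0.26), np.float64(0.08)] [np.float64(-0.0), np.float64(0.0), np.float64(0.42)]
[np.float64(-0.77), np.float64(0.3), np.float64(0.09)] [np.float64(-0.0), np.float64(0.0), np.float64(0.43)]
[np.float64(-0.76), np.float64(0.33), np.float64(0.08)] [np.float64(-0.0), np.float64(0.01), np.float64(0.42)]
end [ 646.  -186.8  150.1] [-3.1411e+00 -1.0000e-04  1.5711e+00]
```

Request:
{"api": "play_rows", "payload": {"rows": [{"dp": [-0.66, -0.5, 0.08], "turn": [0, 0, 0.42], "fingers": 0}, {"dp": [-0.68, -0.47, 0.08], "turn": [0, 0, 0.42], "fingers": 0}, {"dp": [-0.7, -0.44, 0.08], "turn": [0, 0, 0.42], "fingers": 0}, {"dp": [-0.72, -0.41, 0.08], "turn": [0, 0, 0.42], "fingers": 0}, {"dp": [-0.74, -0.38, 0.08], "turn": [0, 0, 0.42], "fingers": 0}]}}

```text
clock: 0.57
eef_pos: [355.1, 407.1, 214.9]
tcp_rot: [-3.141, 0.0, 2.451]
contact_force: [-0.0, -0.6, -0.1]
opening: 1.002
grasp_force: 0.0
```

Request:
{"api": "play_rows", "payload": {"rows": [{"dp": [-0.75, -0.34, 0.08], "turn": [0, 0, 0.42], "fingers": 0}, {"dp": [-0.77, -0.31, 0.08], "turn": [0, 0, 0.42], "fingers": 0}, {"dp": [-0.78, -0.28, 0.08], "turn": [0, 0, 0.42], "fingers": 0}, {"dp": [-0.79, -0.24, 0.08], "turn": [0, 0, 0.42], "fingers": 0}, {"dp": [-0.8, -0.21, 0.08], "turn": [0, 0, 0.42], "fingers": 0}]}}

```text
clock: 0.98
eef_pos: [427.6, 258.4, 199.1]
tcp_rot: [-3.142, -0.0, 2.231]
contact_force: [0.6, -0.3, 0.6]
opening: 1.003
grasp_force: 0.0
```

```bash
python3 -c "
from h import *
save('wrist','w1');s=r.sense();print(s['eef_pos'],s['tcp_rot'])"
```

```text
[429.02840771 254.02632972 198.44198495] [-3.13973089e+00  2.47256631e-03  2.22720048e+00]
```

Request:
{"api": "play_rows", "payload": {"rows": [{"dp": [-0.81, -0.17, 0.08], "turn": [0, 0, 0.42], "fingers": 0}, {"dp": [-0.82, -0.13, 0.08], "turn": [0, 0, 0.42], "fingers": 0}, {"dp": [-0.82, -0.1, 0.08], "turn": [0, 0, 0.42], "fingers": 0}, {"dp": [-0.83, -0.06, 0.08], "turn": [0, 0, 0.42], "fingers": 0}, {"dp": [-0.83, -0.03, 0.08], "turn": [0, 0, 0.42], "fingers": 0}]}}

```text
clock: 1.45
eef_pos: [500.6, 109.5, 183.1]
tcp_rot: [-3.142, -0.0, 2.011]
contact_force: [0.5, 0.9, -0.1]
opening: 1.001
grasp_force: 0.0
```

Request:
{"api": "play_rows", "payload": {"rows": [{"dp": [-0.83, 0.01, 0.08], "turn": [0, 0, 0.42], "fingers": 0}, {"dp": [-0.83, 0.05, 0.08], "turn": [0, 0, 0.42], "fingers": 0}, {"dp": [-0.82, 0.08, 0.08], "turn": [0, 0, 0.42], "fingers": 0}, {"dp": [-0.82, 0.12, 0.08], "turn": [0, 0, 0.42], "fingers": 0}, {"dp": [-0.81, 0.16, 0.08], "turn": [0, 0, 0.42], "fingers": 0}]}}

```text
clock: 1.87
eef_pos: [573.5, -39.3, 167.0]
tcp_rot: [-3.141, -0.0, 1.791]
contact_force: [0.9, -0.1, 0.3]
opening: 0.999
grasp_force: 0.0
```

Request:
{"api": "play_rows", "payload": {"rows": [{"dp": [-0.81, 0.19, 0.08], "turn": [0, 0, 0.42], "fingers": 0.2}, {"dp": [-0.8, 0.23, 0.08], "turn": [0, 0, 0.42], "fingers": 0.4}, {"dp": [-0.78, 0.26, 0.08], "turn": [0, 0, 0.42], "fingers": 0.5}, {"dp": [-0.77, 0.3, 0.08], "turn": [0, 0, 0.42], "fingers": 0.5}, {"dp": [-0.76, 0.33, 0.08], "turn": [0, 0, 0.42], "fingers": 0.5}]}}

```text
clock: 2.28
eef_pos: [646.6, -187.9, 150.8]
tcp_rot: [-3.141, -0.0, 1.571]
contact_force: [0.7, 0.1, -0.2]
opening: 0.504
grasp_force: 0.0
```

Request:
{"api": "play_rows", "payload": {"rows": [{"dp": [0, 0, 0], "turn": [0, 0, 0], "fingers": 0.5}]}}

```text
clock: 2.37
eef_pos: [648.1, -191.4, 150.4]
tcp_rot: [3.14, 0.002, 1.568]
contact_force: [-1.0, 0.7, 1.0]
opening: 0.501
grasp_force: 0.0
```

```bash
python3 -c "
from h import *
save('wrist','w2');s=r.sense();print(s['clock'],s['eef_pos'],s['tcp_rot'],s['opening'],s['contact_force'])
a=cv2.imread('pics/w1.png');b=cv2.imread('pics/w2.png')
cv2.imwrite('pics/v2.png',cv2.resize(b,(800,600)))
print(w2px('w2',[[646,-187,45],[686,-187,5]]),w2px('w1',[[601,136,45]]))
"
```

```text
2.4167 [ 646.84054111 -188.92922685  150.34044473] [-3.14130079e+00  3.11895001e-04  1.57014355e+00] 0.5023566309165425 [-1.49193291  0.65001256 -0.42504254]
[[256.6 189.5]
 [292.9 180.3]] [[304.6 327.6]]
```

View pics/v2.png

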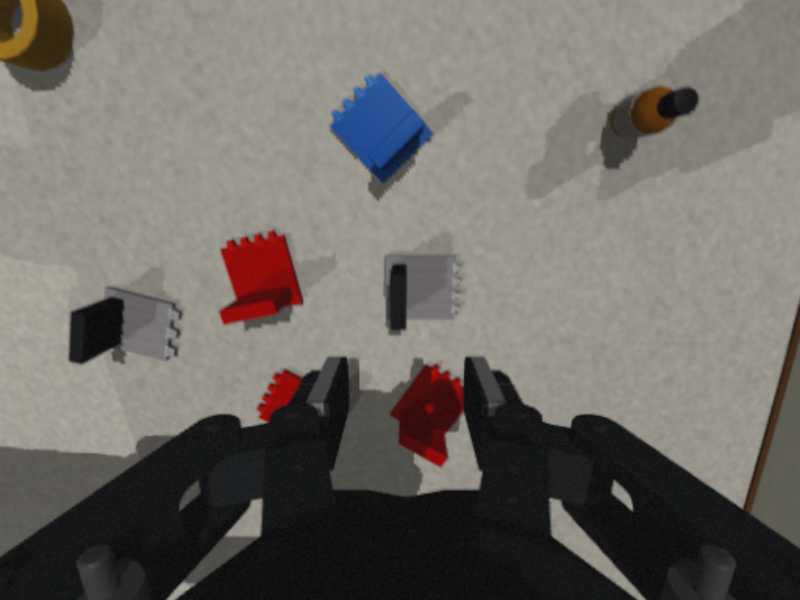

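View pics/w1.png

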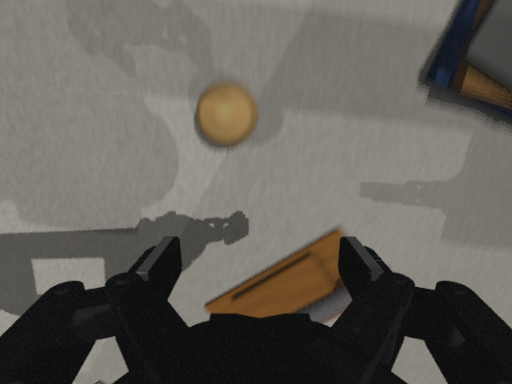

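The wrist view shows the grey four-toothed leaf: bar top at about (398,297) and front plate corners at (456,255) and (452,320) in the enlarged picture. Teeth point to world +x.

```bash
python3 - <<'E'
from h import *
k=1.5625
print(px2w('w2',np.array([(456,255),(452,320),(385,255),(390,265),(407,265)])/k,[5,5,5,45,45]))
print(px2w('w1',[(205,305),(338,229),(232,297),(312,252)],[10,10,27,27]))
a=cv2.imread('pics/w2.png')[150:225,235:310]
g=cv2.cvtColor(a,cv2.COLOR_BGR2GRAY); m=(g<45).astype(np.uint8)
c=max(cv2.findContours(m,0,1)[0],key=cv2.contourArea);print(cv2.minAreaRect(c),cv2.boundingRect(c))
bb=np.array(cv2.boxPoints(cv2.minAreaRect(c)))+[235,150];print(bb, px2w('w2',bb,45))
E
```

```text
[[ 684.3 -167.8    5. ]
 [ 682.7 -215.5    5. ]
 [ 634.7 -167.7    5. ]
 [ 639.5 -167.6   45. ]
 [ 649.8 -167.6   45. ]]
[[482.9  56.2  10. ]
 [556.3 266.5  10. ]
 [500.1 103.4  27. ]
 [542.4 223.7  27. ]]
((19.5, 40.0), (40.0, 9.0), 90.0) (15, 20, 10, 41)
[[250. 170.]
 [259. 170.]
 [259. 210.]
 [250. 210.]] [[ 639.9 -168.    45. ]
 [ 648.4 -168.    45. ]
 [ 648.3 -207.9   45. ]
 [ 639.4 -207.9   45. ]]
```

Request:
{"api": "play_rows", "payload": {"rows": [{"dp": [0, -0.05, 0.7], "turn": [0, 0, 0], "fingers": 0.5}, {"dp": [0, 0, 0.7], "turn": [0, 0, 0], "fingers": 0.5}, {"dp": [0, 0, 0.7], "turn": [0, 0, 0], "fingers": 0.5}, {"dp": [0, 0, 0.7], "turn": [0, 0, 0], "fingers": 0.5}, {"dp": [0, 0, 0.4], "turn": [0, 0, 0], "fingers": 0.5}]}}

```text
clock: 2.83
eef_pos: [642.1, -184.7, 20.2]
tcp_rot: [-3.138, -0.001, 1.574]
contact_force: [-1.1, -0.4, 1.0]
opening: 0.497
grasp_force: 0.0
```

Request:
{"api": "play_rows", "payload": {"rows": [{"dp": [0, 0, 0.2], "turn": [0, 0, 0], "fingers": 0.5}, {"dp": [0, 0, 0.05], "turn": [0, 0, 0], "fingers": 0.5}, {"dp": [0, 0, 0], "turn": [0, 0, 0], "fingers": 0.5}]}}

```text
clock: 3.08
eef_pos: [644.2, -185.8, 13.4]
tcp_rot: [-3.141, -0.0, 1.574]
contact_force: [-1.6, 0.7, 1.5]
opening: 0.502
grasp_force: 0.0
```

```bash
python3 -c "
from h import *
s=r.sense();print(s['clock'],s['eef_pos'],s['tcp_rot'],s['opening'],s['contact_force'])
a=cv2.imwrite('pics/v3.png',save('wrist','w3')['pixels'][150:,100:412,::-1])
"
```

```text
3.0833 [ 644.20172108 -185.83534209   13.36198366] [-3.14115338e+00 -2.01692116e-04  1.57388116e+00] 0.5020145796886096 [-1.62873657  0.66245829  1.46674728]
```

View pics/v3.png

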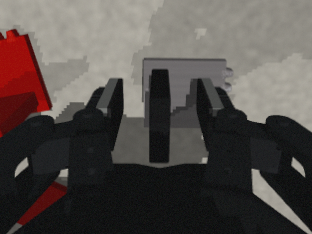

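The bar stands midway between the open fingers. I'll lower a little, shift 3 mm and close.

Request:
{"api": "play_rows", "payload": {"rows": [{"dp": [-0.06, 0, 0.1], "turn": [0, 0, 0], "fingers": 0.5}, {"dp": [0, 0, 0], "turn": [0, 0, 0], "fingers": 0.7}, {"dp": [0, 0, 0], "turn": [0, 0, 0], "fingers": 1}, {"dp": [0, 0, 0], "turn": [0, 0, 0], "fingers": 1}, {"dp": [0, 0, 0], "turn": [0, 0, 0], "fingers": 1}], "force": 50}}

```text
clock: 3.55
eef_pos: [644.8, -189.0, 10.0]
tcp_rot: [3.141, 0.0, 1.573]
contact_force: [-0.2, -0.4, 4.1]
opening: 0.11
grasp_force: 49.6
```

Request:
{"api": "play_rows", "payload": {"rows": [{"dp": [0, 0, 0], "turn": [0, 0, 0], "fingers": 1}, {"dp": [0, 0, 0], "turn": [0, 0, 0], "fingers": 1}, {"dp": [0, 0, 0], "turn": [0, 0, 0], "fingers": 1}]}}

```text
clock: 3.8
eef_pos: [644.8, -189.0, 10.0]
tcp_rot: [3.141, 0.0, 1.573]
contact_force: [-2.2, -0.4, 6.8]
opening: 0.105
grasp_force: 49.7
```

Request:
{"api": "play_rows", "payload": {"rows": [{"dp": [0, 0, -0.15], "turn": [0, 0, 0], "fingers": 1}, {"dp": [0, 0, -0.5], "turn": [0, 0, 0], "fingers": 1}, {"dp": [0, 0, -0.8], "turn": [0, 0, 0], "fingers": 1}, {"dp": [0, 0, -0.8], "turn": [0, 0, 0], "fingers": 1}, {"dp": [0, 0, -0.8], "turn": [0, 0, 0], "fingers": 1}]}}

```text
clock: 4.22
eef_pos: [643.6, -188.5, 132.3]
tcp_rot: [-3.14, -0.0, 1.573]
contact_force: [0.5, -0.3, -1.6]
opening: 0.11
grasp_force: 48.8
```

```bash
python3 -c "
from h import *
plan([525,160,130],np.pi/2-.323,14)"
```

```text
[np.float64(0.62), np.float64(-0.21), np.float64(0.0)] [np.float64(-0.0), np.float64(-0.0), np.float64(0.22)]
[np.float64(0.62), np.float64(-0.22), np.float64(0.0)] [np.float64(-0.0), np.float64(-0.0), np.float64(0.22)]
[np.float64(0.61), np.float64(-0.24), np.float64(0.01)] [np.float64(-0.0), np.float64(-0.0), np.float64(0.22)]
[np.float64(0.61), np.float64(-0.25), np.float64(0.0)] [np.float64(-0.0), np.float64(-0.0), np.float64(0.22)]
[np.float64(0.6), np.float64(-0.27), np.float64(0.01)] [np.float64(-0.0), np.float64(-0.0), np.float64(0.22)]
[np.float64(0.59), np.float64(-0.28), np.float64(0.0)] [np.float64(-0.0), np.float64(-0.0), np.float64(0.22)]
[np.float64(0.59), np.float64(-0.29), np.float64(0.01)] [np.float64(-0.0), np.float64(-0.0), np.float64(0.22)]
[np.float64(0.58), np.float64(-0.31), np.float64(0.0)] [np.float64(-0.0), np.float64(-0.0), np.float64(0.22)]
[np.float64(0.57), np.float64(-0.32), np.float64(0.01)] [np.float64(-0.0), np.float64(-0.0), np.float64(0.22)]
[np.float64(0.57), np.float64(-0.34), np.float64(0.0)] [np.float64(-0.0), np.float64(-0.0), np.float64(0.23)]
[np.float64(0.56), np.float64(-0.35), np.float64(0.01)] [np.float64(-0.0), np.float64(-0.0), np.float64(0.22)]
[np.float64(0.55), np.float64(-0.36), np.float64(0.0)] [np.float64(-0.0), np.float64(-0.0), np.float64(0.23)]
[np.float64(0.54), np.float64(-0.37), np.float64(0.01)] [np.float64(-0.01), np.float64(-0.0), np.float64(0.22)]
[np.float64(0.54), np.float64(-0.39), np.float64(0.0)] [np.float64(-0.0), np.float64(-0.0), np.float64(0.23)]
end [525.  160.2 130.2] [-3.1411 -0.      1.2475]
```

Request:
{"api": "play_rows", "payload": {"rows": [{"dp": [0.62, -0.21, 0], "turn": [0, 0, 0.22], "fingers": 1}, {"dp": [0.62, -0.22, 0], "turn": [0, 0, 0.22], "fingers": 1}, {"dp": [0.61, -0.24, 0], "turn": [0, 0, 0.22], "fingers": 1}, {"dp": [0.61, -0.25, 0], "turn": [0, 0, 0.22], "fingers": 1}, {"dp": [0.6, -0.27, 0], "turn": [0, 0, 0.22], "fingers": 1}]}}

```text
clock: 4.63
eef_pos: [601.2, -63.3, 131.4]
tcp_rot: [-3.141, -0.0, 1.457]
contact_force: [0.4, 0.9, -1.6]
opening: 0.108
grasp_force: 48.8
```

Request:
{"api": "play_rows", "payload": {"rows": [{"dp": [0.59, -0.28, 0], "turn": [0, 0, 0.22], "fingers": 1}, {"dp": [0.59, -0.29, 0], "turn": [0, 0, 0.22], "fingers": 1}, {"dp": [0.58, -0.31, 0], "turn": [0, 0, 0.22], "fingers": 1}, {"dp": [0.57, -0.32, 0], "turn": [0, 0, 0.22], "fingers": 1}, {"dp": [0.57, -0.34, 0], "turn": [0, 0, 0.23], "fingers": 1}]}}

```text
clock: 5.05
eef_pos: [558.7, 61.1, 131.4]
tcp_rot: [-3.141, 0.0, 1.341]
contact_force: [0.9, 0.3, -1.0]
opening: 0.11
grasp_force: 48.8
```

Request:
{"api": "play_rows", "payload": {"rows": [{"dp": [0.56, -0.35, 0], "turn": [0, 0, 0.22], "fingers": 1}, {"dp": [0.55, -0.36, 0], "turn": [0, 0, 0.23], "fingers": 1}, {"dp": [0.54, -0.37, 0], "turn": [0, 0, 0.22], "fingers": 1}, {"dp": [0.54, -0.39, 0], "turn": [0, 0, 0.23], "fingers": 1}, {"dp": [0, 0, 0], "turn": [0, 0, 0], "fingers": 1}]}}

```text
clock: 5.47
eef_pos: [524.0, 163.3, 131.4]
tcp_rot: [-3.14, -0.001, 1.248]
contact_force: [-0.1, -0.7, -1.1]
opening: 0.108
grasp_force: 48.9
```

Request:
{"api": "play_rows", "payload": {"rows": [{"dp": [0, 0, 0], "turn": [0, 0, 0], "fingers": 1}, {"dp": [0, 0, 0], "turn": [0, 0, 0], "fingers": 1}, {"dp": [0, 0, 0], "turn": [0, 0, 0], "fingers": 1}]}}

```text
clock: 5.72
eef_pos: [525.9, 159.2, 131.3]
tcp_rot: [3.142, 0.0, 1.247]
contact_force: [0.1, -0.8, -0.7]
opening: 0.113
grasp_force: 48.9
```

```bash
python3 -c "
from h import *
f=save('wrist','w4');s=r.sense();print(s['clock'],s['eef_pos'],s['tcp_rot'],s['opening'],s['contact_force'])
cv2.imwrite('pics/v4.png',cv2.resize(f['pixels'][:,:,::-1],(800,600),interpolation=cv2.INTER_CUBIC))
"
```

```text
5.7667 [525.91201519 159.09465312 131.27832854] [-3.14156452e+00  2.23495084e-04  1.24682896e+00] 0.11019360601072115 [-0.58314279 -0.44384531 -1.74137459]
```

View pics/v4.png

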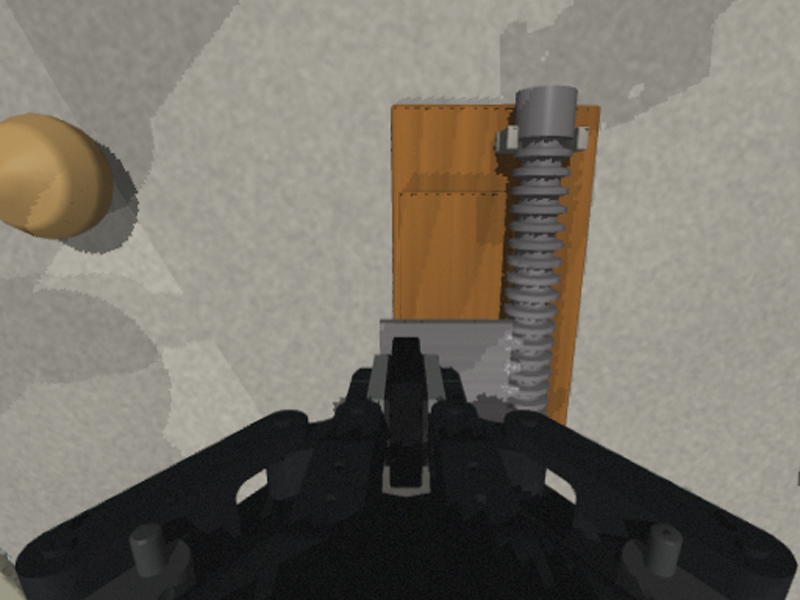

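```bash
cat > m.py <<'E'
from h import *
from scipy.optimize import least_squares
from scipy.signal import find_peaks
k=1.5625
uv=np.array([(392,106),(600,106),(400,192)])/k
L=np.array([(-85,115,10),(40,115,10),(-80,65,27)],float)
W=px2w('w4',uv,L[:,2]);print(W)
def res(q):
    c,s=np.cos(q[2]),np.sin(q[2]); p=L[:,:2]@np.array([[c,s],[-s,c]])+q[:2]; return (p-W[:,:2]).ravel()
# add left-edge point: yaw from base left edge
e=px2w('w4',np.array([(392,106),(393.5,318)])/k,10);d=e[0]-e[1];print('yaw edge',np.arctan2(-d[0],d[1]))
q=least_squares(res,[600,137,-.32]).x;print('O,psi',q,res(q).round(1))
s=r.sense();p=s['eef_pos'];psi=q[2]
X=np.array([np.cos(psi),np.sin(psi)]);Y=np.array([-X[1],X[0]])
print('tcp local',(p[:2]-q[:2])@X,(p[:2]-q[:2])@Y)
c=px2w('w4',np.array([(380,320),(514,321)])/k,p[2]-10+5);print('leaf +y edge local',[((a[:2]-q[:2])@X,(a[:2]-q[:2])@Y) for a in c], np.arctan2(*(c[1]-c[0])[[1,0]]))
img=cv2.cvtColor(cv2.imread('pics/w4.png'),cv2.COLOR_BGR2GRAY)
img=cv2.GaussianBlur(img,(3,3),0).astype(np.float32)
ys=np.arange(-20,90,.25)
for x,z in ((0,45.5),(-8,43.4),(-15.5,33)):
    P=np.c_[q[0]+x*X[0]+ys*Y[0],q[1]+x*X[1]+ys*Y[1],0*ys+z]; uvp=w2px('w4',P).astype(np.float32)
    v=cv2.remap(img,uvp[:,0].copy(),uvp[:,1].copy(),1).ravel()
    g=v-np.convolve(np.pad(v,20,'edge'),np.ones(41)/41,'valid'); m=(ys<78)
    f=np.sum(g[m]*np.exp(-2j*np.pi*ys[m]/10)); print(x,'bright phase',(-np.angle(f)/2/np.pi*10)%10,abs(f)/m.sum()); pk=find_peaks(g,distance=24,prominence=4)[0];print(ys[pk])
E
python3 m.py
```

```text
[[555.7 271.5  10. ]
 [672.7 233.1  10. ]
 [544.6 223.5  27. ]]
yaw edge -0.3246603424986098
O,psi [ 5.99702979e+02  1.36258402e+02 -3.19211969e-01] [-0.6  0.6  1.1 -0.2 -0.5 -0.4]
tcp local -77.22970333745377 -1.4743327806335496
leaf +y edge local [(np.float64(-86.26463124602937), np.float64(19.768827639584977)), (np.float64(-36.0175658471107), np.float64(19.10368194367301))] -0.3324486987914745
0 bright phase 7.293631318419264 3.610153080782985
[-14.25  -3.75   5.75  16.5   26.5   36.    50.5   56.5   66.25  76.
  86.  ]
-8 bright phase 7.265298350880317 4.365133622650983
[-14.    -3.5    6.    16.25  26.25  36.5   46.25  57.    66.25  76.
  86.25]
-15.5 bright phase 6.798252041763515 6.0209522198805265
[-13.5   -3.5    6.25  15.75  26.    38.    47.75  56.25  66.    76.25
  85.25]
```

Request:
{"api": "play_rows", "payload": {"rows": [{"dp": [0, 0.1, 0.5], "turn": [0, 0, 0], "fingers": 1}, {"dp": [0, 0.07, 0.7], "turn": [0, 0, 0], "fingers": 1}, {"dp": [0, 0, 0.7], "turn": [0, 0, 0], "fingers": 1}, {"dp": [0, 0, 0.3], "turn": [0, 0, 0], "fingers": 1}, {"dp": [0, 0, 0], "turn": [0, 0, 0], "fingers": 1}]}}

```text
clock: 6.18
eef_pos: [530.2, 156.5, 40.7]
tcp_rot: [-3.137, 0.003, 1.247]
contact_force: [-0.1, -0.3, -0.9]
opening: 0.109
grasp_force: 48.8
```

Request:
{"api": "play_rows", "payload": {"rows": [{"dp": [0, 0, 0], "turn": [0, 0, 0], "fingers": 1}, {"dp": [0, 0, 0.03], "turn": [0, 0, 0], "fingers": 1}, {"dp": [0, 0, 0.03], "turn": [0, 0, 0], "fingers": 1}, {"dp": [0, 0, 0], "turn": [0, 0, 0], "fingers": 1}, {"dp": [0, 0, 0], "turn": [0, 0, 0], "fingers": 1}]}}

```text
clock: 6.6
eef_pos: [532.7, 158.0, 41.8]
tcp_rot: [3.14, -0.001, 1.248]
contact_force: [0.7, 0.5, -0.7]
opening: 0.112
grasp_force: 48.8
```

Request:
{"api": "play_rows", "payload": {"rows": [{"dp": [0, 0, 0.04], "turn": [0, 0, 0], "fingers": 1}, {"dp": [0, 0, 0.04], "turn": [0, 0, 0], "fingers": 1}, {"dp": [0, 0, 0.03], "turn": [0, 0, 0], "fingers": 1}, {"dp": [0, 0, 0], "turn": [0, 0, 0], "fingers": 1}]}}

```text
clock: 6.93
eef_pos: [532.2, 157.9, 37.0]
tcp_rot: [3.142, -0.0, 1.248]
contact_force: [-2.8, -0.4, 7.4]
opening: 0.109
grasp_force: 50.2
```

Request:
{"api": "play_rows", "payload": {"rows": [{"dp": [0, 0, 0.02], "turn": [0, 0, 0], "fingers": 1}, {"dp": [0, 0, 0], "turn": [0, 0, 0], "fingers": 1}]}}

```text
clock: 7.1
eef_pos: [532.3, 157.9, 37.0]
tcp_rot: [3.141, -0.0, 1.248]
contact_force: [-5.9, -0.4, 16.8]
opening: 0.11
grasp_force: 51.8
```

Request:
{"api": "play_rows", "payload": {"rows": [{"dp": [0, 0, -0.03], "turn": [0, 0, 0], "fingers": 1}, {"dp": [-0.02, 0.07, 0], "turn": [0, 0, 0], "fingers": 1}, {"dp": [0, 0.07, 0], "turn": [0, 0, 0], "fingers": 1}, {"dp": [0, 0.04, 0], "turn": [0, 0, 0], "fingers": 1}, {"dp": [0, 0, 0], "turn": [0, 0, 0], "fingers": 1}]}}

```text
clock: 7.52
eef_pos: [538.7, 154.7, 37.0]
tcp_rot: [-3.141, 0.0, 1.247]
contact_force: [-3.3, 0.9, 6.4]
opening: 0.109
grasp_force: 50.1
```

```bash
cat >> h.py <<'E'
def loc(q=(599.7,136.3,-.323)):
    s=r.sense();X=np.array([np.cos(q[2]),np.sin(q[2])]);Y=np.array([-X[1],X[0]]);d=s['eef_pos'][:2]-q[:2];f=s['contact_force']
    print('t %.2f'%s['clock'],'local xy %.2f %.2f z %.2f'%(d@X,d@Y,s['eef_pos'][2]),'F xyz %.1f %.1f %.1f'%(f[:2]@X,f[:2]@Y,f[2]),'yaw %.4f'%(s['tcp_rot'][2]-np.pi/2))
E
python3 -c "
from h import *
loc()"
```

```text
t 7.52 local xy -63.70 -1.93 z 36.99 F xyz -3.5 -0.2 6.4 yaw -0.3235
```

Request:
{"api": "play_rows", "payload": {"rows": [{"dp": [0, 0.03, -0.01], "turn": [0, 0, 0], "fingers": 1}, {"dp": [0, 0.03, 0], "turn": [0, 0, 0], "fingers": 1}, {"dp": [0, 0, 0], "turn": [0, 0, 0], "fingers": 1}, {"dp": [0, 0, 0], "turn": [0, 0, 0], "fingers": 1}]}}

```text
clock: 7.85
eef_pos: [541.1, 153.9, 37.0]
tcp_rot: [-3.141, 0.0, 1.247]
contact_force: [-0.3, -0.6, -1.2]
opening: 0.111
grasp_force: 48.9
```

```bash
python3 -c "
from h import *
loc()"
```

```text
t 7.85 local xy -61.15 -1.94 z 37.03 F xyz -0.1 -0.7 -1.2 yaw -0.3234
```

Request:
{"api": "play_rows", "payload": {"rows": [{"dp": [0, 0.03, 0], "turn": [0, 0, 0], "fingers": 1}, {"dp": [0, 0.02, 0], "turn": [0, 0, 0], "fingers": 1}, {"dp": [0, 0, 0], "turn": [0, 0, 0], "fingers": 1}, {"dp": [0, 0, 0], "turn": [0, 0, 0], "fingers": 1}]}}

```text
clock: 8.18
eef_pos: [542.9, 153.3, 37.2]
tcp_rot: [3.142, 0.0, 1.248]
contact_force: [0.3, 0.5, -0.7]
opening: 0.108
grasp_force: 48.9
```

```bash
python3 -c "
from h import *
loc()
save('wrist','w5')"
```

```text
t 8.18 local xy -59.22 -1.87 z 37.23 F xyz 0.2 0.6 -0.7 yaw -0.3233
```

Request:
{"api": "play_rows", "payload": {"rows": [{"dp": [0, 0.02, 0.01], "turn": [0, 0, 0], "fingers": 1}, {"dp": [0, 0.02, 0], "turn": [0, 0, 0], "fingers": 1}, {"dp": [0, 0, 0], "turn": [0, 0, 0], "fingers": 1}, {"dp": [0, 0, 0], "turn": [0, 0, 0], "fingers": 1}]}}

```text
clock: 8.57
eef_pos: [544.2, 153.0, 37.0]
tcp_rot: [-3.141, -0.0, 1.247]
contact_force: [-3.1, 1.7, 4.7]
opening: 0.107
grasp_force: 49.6
```

```bash
python3 -c "
from h import *
loc()"
```

```text
t 8.57 local xy -57.89 -1.82 z 37.01 F xyz -3.5 0.6 4.7 yaw -0.3233
```

Request:
{"api": "play_rows", "payload": {"rows": [{"dp": [0, 0.02, 0], "turn": [0, 0, 0], "fingers": 1}, {"dp": [0, 0.01, 0], "turn": [0, 0, 0], "fingers": 1}, {"dp": [0, 0, 0], "turn": [0, 0, 0], "fingers": 1}, {"dp": [0, 0, 0], "turn": [0, 0, 0], "fingers": 1}]}}

```text
clock: 8.9
eef_pos: [545.0, 152.7, 37.0]
tcp_rot: [-3.141, 0.0, 1.247]
contact_force: [-5.5, 2.9, 4.2]
opening: 0.11
grasp_force: 50.1
```

```bash
python3 -c "
from h import *
loc()
f=save('wrist','w6')
cv2.imwrite('pics/v6.png',cv2.resize(f['pixels'][170:330,230:400,::-1],(680,600),interpolation=cv2.INTER_CUBIC))"
```

```text
t 8.90 local xy -57.08 -1.80 z 37.03 F xyz -6.2 1.0 4.2 yaw -0.3233
```

View pics/v6.png

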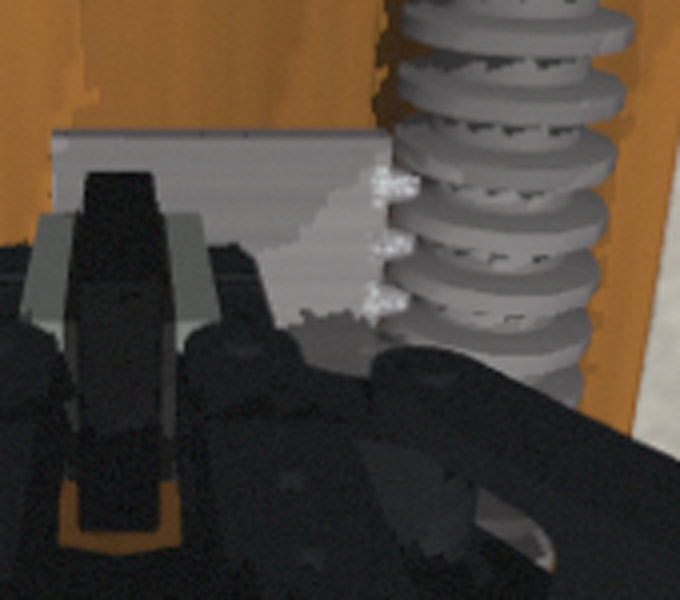

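The close view shows three visible teeth, at crop (395,185), (392,245) and (388,302). They sit in the gaps between crests, slightly towards −y of the middle, and the front edge is almost at the crests. A small +y correction, then press.

Request:
{"api": "play_rows", "payload": {"rows": [{"dp": [0.012, 0, 0], "turn": [0, 0, 0], "fingers": 1}, {"dp": [0, 0.01, 0], "turn": [0, 0, 0], "fingers": 1}, {"dp": [0, 0, 0], "turn": [0, 0, 0], "fingers": 1}, {"dp": [0, 0, 0], "turn": [0, 0, 0], "fingers": 1}]}}

```text
clock: 9.28
eef_pos: [545.3, 152.8, 37.0]
tcp_rot: [-3.14, 0.0, 1.247]
contact_force: [-5.8, 0.5, 5.9]
opening: 0.111
grasp_force: 50.1
```

```bash
python3 -c "
from h import *
loc()"
```

```text
t 9.28 local xy -56.78 -1.60 z 37.05 F xyz -5.7 -1.4 5.9 yaw -0.3233
```

Request:
{"api": "play_rows", "payload": {"rows": [{"dp": [0, 0.01, 0], "turn": [0, 0, 0], "fingers": 1}, {"dp": [0, 0, 0], "turn": [0, 0, 0], "fingers": 1}, {"dp": [0, 0, 0], "turn": [0, 0, 0], "fingers": 1}]}}

```text
clock: 9.53
eef_pos: [545.7, 152.8, 37.0]
tcp_rot: [-3.14, 0.0, 1.248]
contact_force: [-6.8, 1.9, 6.2]
opening: 0.111
grasp_force: 50.0
```

```bash
python3 -c "
from h import *
loc()"
```

```text
t 9.53 local xy -56.42 -1.49 z 37.03 F xyz -7.1 -0.4 6.2 yaw -0.3233
```

Request:
{"api": "play_rows", "payload": {"rows": [{"dp": [0, 0, -0.012], "turn": [0, 0, 0], "fingers": 1}, {"dp": [0, 0, 0], "turn": [0, 0, 0], "fingers": 1}, {"dp": [0, 0, 0], "turn": [0, 0, 0], "fingers": 1}]}}

```text
clock: 9.78
eef_pos: [546.4, 152.6, 37.2]
tcp_rot: [-3.141, 0.0, 1.248]
contact_force: [-1.9, 0.6, -0.6]
opening: 0.107
grasp_force: 49.1
```

```bash
python3 -c "
from h import *
loc()"
```

```text
t 9.78 local xy -55.78 -1.43 z 37.17 F xyz -2.0 -0.1 -0.6 yaw -0.3232
```

Request:
{"api": "play_rows", "payload": {"rows": [{"dp": [0, 0.02, 0], "turn": [0, 0, 0], "fingers": 1}, {"dp": [0, 0, 0], "turn": [0, 0, 0], "fingers": 1}, {"dp": [0, 0, 0], "turn": [0, 0, 0], "fingers": 1}]}}

```text
clock: 10.03
eef_pos: [546.9, 152.4, 37.2]
tcp_rot: [-3.141, 0.0, 1.248]
contact_force: [-3.3, 1.6, -1.5]
opening: 0.106
grasp_force: 49.0
```

```bash
python3 -c "
from h import *
loc()
f=save('wrist','w7')
cv2.imwrite('pics/v7.png',cv2.resize(f['pixels'][190:270,290:400,::-1],(770,560),interpolation=cv2.INTER_CUBIC))"
```

```text
t 10.03 local xy -55.15 -1.46 z 37.19 F xyz -3.6 0.4 -1.5 yaw -0.3233
```

View pics/v7.png

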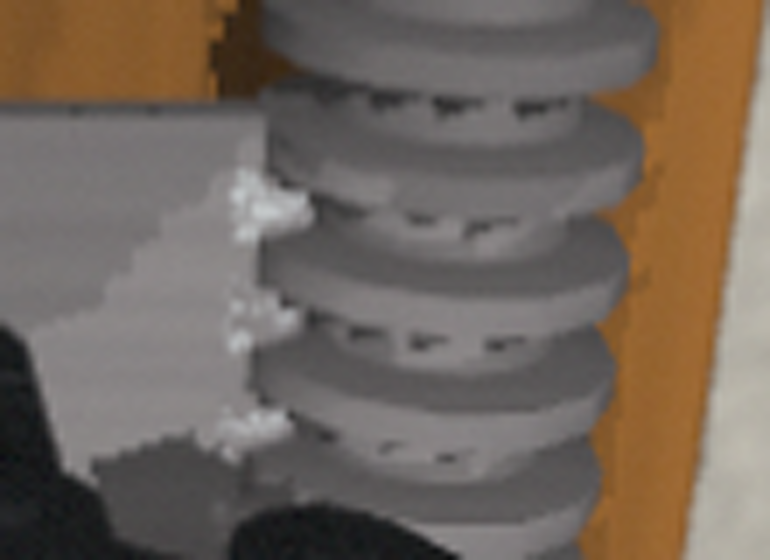

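All visible teeth are seated in the grooves, with the plate's front edge on the crests at crop (258,120–400). The force rises about 2.5 N/mm, which matches the clip spring, so the leaf is home. I'll press to about 6 N for over a second with a light touch on the ledge.

Request:
{"api": "play_rows", "payload": {"rows": [{"dp": [0, 0.025, 0.003], "turn": [0, 0, 0], "fingers": 1}, {"dp": [0, 0, 0], "turn": [0, 0, 0], "fingers": 1}, {"dp": [0, 0, 0], "turn": [0, 0, 0], "fingers": 1}]}}

```text
clock: 10.33
eef_pos: [547.8, 152.1, 37.2]
tcp_rot: [-3.141, 0.0, 1.247]
contact_force: [-4.1, 3.2, 0.5]
opening: 0.11
grasp_force: 49.1
```

```bash
python3 -c "
from h import *
loc()"
```

```text
t 10.33 local xy -54.21 -1.47 z 37.17 F xyz -4.9 1.7 0.5 yaw -0.3233
```

Request:
{"api": "play_rows", "payload": {"rows": [{"dp": [0, 0.012, 0.002], "turn": [0, 0, 0], "fingers": 1}, {"dp": [0, 0, 0], "turn": [0, 0, 0], "fingers": 1}, {"dp": [0, 0, 0], "turn": [0, 0, 0], "fingers": 1}, {"dp": [0, 0, 0], "turn": [0, 0, 0], "fingers": 1}, {"dp": [0, 0, 0], "turn": [0, 0, 0], "fingers": 1}]}}

```text
clock: 10.75
eef_pos: [548.1, 152.0, 37.1]
tcp_rot: [-3.141, 0.0, 1.247]
contact_force: [-5.8, 3.5, 1.6]
opening: 0.111
grasp_force: 49.5
```

Request:
{"api": "play_rows", "payload": {"rows": [{"dp": [0, 0, 0], "turn": [0, 0, 0], "fingers": 1}, {"dp": [0, 0, 0], "turn": [0, 0, 0], "fingers": 1}, {"dp": [0, 0, 0], "turn": [0, 0, 0], "fingers": 1}, {"dp": [0, 0, 0], "turn": [0, 0, 0], "fingers": 1}, {"dp": [0, 0, 0], "turn": [0, 0, 0], "fingers": 1}]}}

```text
clock: 11.17
eef_pos: [548.1, 152.0, 37.1]
tcp_rot: [-3.141, 0.0, 1.247]
contact_force: [-5.9, 2.1, 1.9]
opening: 0.11
grasp_force: 49.5
```

Request:
{"api": "play_rows", "payload": {"rows": [{"dp": [0, 0, 0], "turn": [0, 0, 0], "fingers": 1}, {"dp": [0, 0, 0], "turn": [0, 0, 0], "fingers": 1}, {"dp": [0, 0, 0], "turn": [0, 0, 0], "fingers": 1}, {"dp": [0, 0, 0], "turn": [0, 0, 0], "fingers": 1}, {"dp": [0, 0, 0], "turn": [0, 0, 0], "fingers": 1}]}}

```text
clock: 11.58
eef_pos: [548.1, 152.0, 37.1]
tcp_rot: [-3.141, 0.0, 1.247]
contact_force: [-4.7, 3.2, 1.0]
opening: 0.111
grasp_force: 49.5
```

```bash
python3 -c "
from h import *
loc()"
```

```text
t 11.58 local xy -53.90 -1.50 z 37.13 F xyz -5.4 1.5 1.0 yaw -0.3233
```

Request:
{"api": "play_rows", "payload": {"rows": [{"dp": [0, -0.02, 0], "turn": [0, 0, 0], "fingers": 1}, {"dp": [0, -0.02, 0], "turn": [0, 0, 0], "fingers": 1}, {"dp": [0, -0.016, 0], "turn": [0, 0, 0], "fingers": 1}, {"dp": [0, 0, 0], "turn": [0, 0, 0], "fingers": 1}, {"dp": [0, 0, 0], "turn": [0, 0, 0], "fingers": 1}], "force": 20}}

```text
clock: 12.0
eef_pos: [546.6, 152.5, 37.1]
tcp_rot: [3.141, 0.0, 1.248]
contact_force: [-2.7, 0.8, -0.3]
opening: 0.108
grasp_force: 49.1
```

```bash
python3 -c "
from h import *
loc()"
```

```text
t 12.00 local xy -55.53 -1.45 z 37.14 F xyz -2.8 -0.1 -0.3 yaw -0.3232
```

Request:
{"api": "play_rows", "payload": {"rows": [{"dp": [0, -0.012, 0.003], "turn": [0, 0, 0], "fingers": 1}, {"dp": [0, -0.01, 0], "turn": [0, 0, 0], "fingers": 1}, {"dp": [0, 0, 0], "turn": [0, 0, 0], "fingers": 1}, {"dp": [0, 0, 0], "turn": [0, 0, 0], "fingers": 1}]}}

```text
clock: 12.33
eef_pos: [545.9, 152.8, 37.1]
tcp_rot: [3.141, -0.0, 1.248]
contact_force: [-2.0, 0.0, -0.6]
opening: 0.109
grasp_force: 49.1
```

```bash
python3 -c "
from h import *
loc()"
```

```text
t 12.33 local xy -56.29 -1.40 z 37.10 F xyz -1.9 -0.6 -0.6 yaw -0.3232
```

Request:
{"api": "play_rows", "payload": {"rows": [{"dp": [0, 0, 0], "turn": [0, 0, 0], "fingers": 0.86}, {"dp": [0, 0, 0], "turn": [0, 0, 0], "fingers": 0.83}, {"dp": [0, 0, 0], "turn": [0, 0, 0], "fingers": 0.8}, {"dp": [0, 0, 0], "turn": [0, 0, 0], "fingers": 0.75}, {"dp": [0, 0, 0], "turn": [0, 0, 0], "fingers": 0.7}]}}

```text
clock: 12.75
eef_pos: [545.9, 153.0, 37.1]
tcp_rot: [3.141, -0.0, 1.248]
contact_force: [-1.6, 1.0, 0.6]
opening: 0.3
grasp_force: 0.0
```

```bash
python3 -c "
from h import *
loc()
f=save('wrist','w8');print(r.sense()['opening'])
cv2.imwrite('pics/v8.png',np.hstack([cv2.resize(f['pixels'][170:290,230:390,::-1],(800,600),interpolation=cv2.INTER_CUBIC)]))"
```

```text
t 12.75 local xy -56.33 -1.28 z 37.15 F xyz -1.8 0.4 0.6 yaw -0.3233
0.3017777720381605
```

View pics/v8.png

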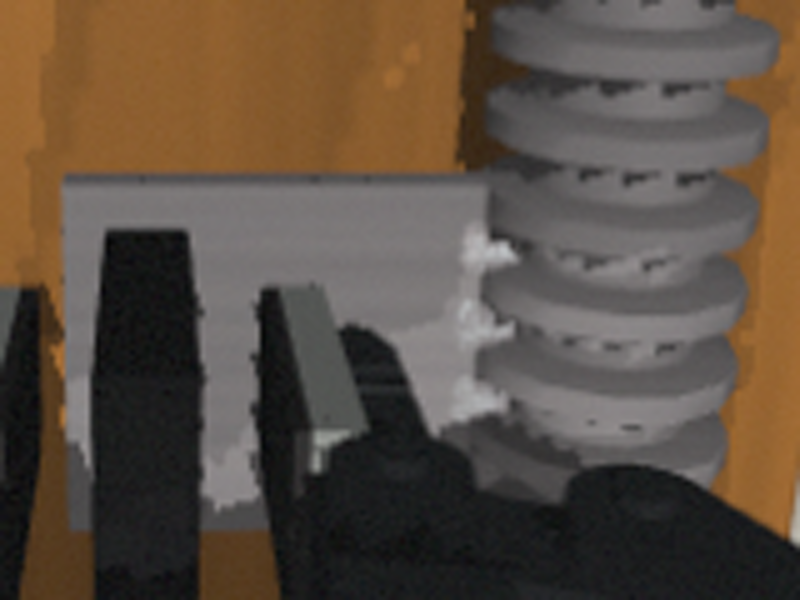

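The leaf is free and sits in the grooves. However, the no-contact reading is −1.8 N, so the net press was only about 3.7 N and I then backed off slightly past zero. I'll regrip, press a little more firmly, and release right at contact.

Request:
{"api": "play_rows", "payload": {"rows": [{"dp": [0, 0, 0], "turn": [0, 0, 0], "fingers": 0.85}, {"dp": [0, 0, 0], "turn": [0, 0, 0], "fingers": 1}, {"dp": [0, 0, 0], "turn": [0, 0, 0], "fingers": 1}, {"dp": [0, 0, 0], "turn": [0, 0, 0], "fingers": 1}], "force": 40}}

```text
clock: 13.13
eef_pos: [545.6, 153.0, 37.2]
tcp_rot: [3.142, -0.0, 1.248]
contact_force: [-1.2, 0.6, 2.1]
opening: 0.11
grasp_force: 39.5
```

Request:
{"api": "play_rows", "payload": {"rows": [{"dp": [0, 0.02, 0], "turn": [0, 0, 0], "fingers": 1}, {"dp": [0, 0.02, 0], "turn": [0, 0, 0], "fingers": 1}, {"dp": [0, 0.02, 0], "turn": [0, 0, 0], "fingers": 1}, {"dp": [0, 0.02, 0], "turn": [0, 0, 0], "fingers": 1}, {"dp": [0, 0.015, 0], "turn": [0, 0, 0], "fingers": 1}]}}

```text
clock: 13.55
eef_pos: [547.4, 152.2, 37.2]
tcp_rot: [-3.138, 0.001, 1.247]
contact_force: [-9.8, 5.2, 12.4]
opening: 0.115
grasp_force: 41.0
```

Request:
{"api": "play_rows", "payload": {"rows": [{"dp": [0, 0, 0], "turn": [0, 0, 0], "fingers": 1}, {"dp": [0, 0, 0], "turn": [0, 0, 0], "fingers": 1}, {"dp": [0, 0, 0], "turn": [0, 0, 0], "fingers": 1}, {"dp": [0, 0, 0], "turn": [0, 0, 0], "fingers": 1}, {"dp": [0, 0, 0], "turn": [0, 0, 0], "fingers": 1}]}}

```text
clock: 13.97
eef_pos: [547.5, 152.3, 37.2]
tcp_rot: [-3.138, 0.001, 1.247]
contact_force: [-8.6, 5.4, 9.9]
opening: 0.107
grasp_force: 40.8
```

```bash
python3 -c "
from h import *
loc()"
```

```text
t 13.97 local xy -54.61 -1.45 z 37.20 F xyz -9.9 2.3 9.9 yaw -0.3235
```

Request:
{"api": "play_rows", "payload": {"rows": [{"dp": [0, 0, -0.008], "turn": [0, 0, 0], "fingers": 1}, {"dp": [0, 0, -0.007], "turn": [0, 0, 0], "fingers": 1}, {"dp": [0, 0, 0], "turn": [0, 0, 0], "fingers": 1}]}}

```text
clock: 14.22
eef_pos: [547.8, 152.1, 37.2]
tcp_rot: [-3.139, 0.001, 1.247]
contact_force: [-4.4, 4.7, 2.4]
opening: 0.114
grasp_force: 39.6
```

```bash
python3 -c "
from h import *
loc()"
```

```text
t 14.22 local xy -54.27 -1.53 z 37.24 F xyz -5.6 3.1 2.4 yaw -0.3234
```

Request:
{"api": "play_rows", "payload": {"rows": [{"dp": [0.006, 0.02, 0], "turn": [0, 0, 0], "fingers": 1}, {"dp": [0, 0.02, 0], "turn": [0, 0, 0], "fingers": 1}, {"dp": [0, 0, 0], "turn": [0, 0, 0], "fingers": 1}, {"dp": [0, 0, 0], "turn": [0, 0, 0], "fingers": 1}]}}

```text
clock: 14.55
eef_pos: [548.7, 151.8, 37.3]
tcp_rot: [-3.138, 0.001, 1.247]
contact_force: [-8.1, 5.0, 6.1]
opening: 0.112
grasp_force: 40.0
```

```bash
python3 -c "
from h import *
loc()"
```

```text
t 14.55 local xy -53.26 -1.48 z 37.29 F xyz -9.2 2.2 6.1 yaw -0.3236
```

Request:
{"api": "play_rows", "payload": {"rows": [{"dp": [0, 0, 0], "turn": [0, 0, 0], "fingers": 1}, {"dp": [0, 0, 0], "turn": [0, 0, 0], "fingers": 1}, {"dp": [0, 0, 0], "turn": [0, 0, 0], "fingers": 1}, {"dp": [0, 0, 0], "turn": [0, 0, 0], "fingers": 1}, {"dp": [0, 0, 0], "turn": [0, 0, 0], "fingers": 1}]}}

```text
clock: 14.97
eef_pos: [548.8, 151.8, 37.3]
tcp_rot: [-3.138, 0.001, 1.247]
contact_force: [-8.1, 4.2, 4.7]
opening: 0.109
grasp_force: 40.0
```

Request:
{"api": "play_rows", "payload": {"rows": [{"dp": [0, 0, 0], "turn": [0, 0, 0], "fingers": 1}, {"dp": [0, 0, 0], "turn": [0, 0, 0], "fingers": 1}, {"dp": [0, 0, 0], "turn": [0, 0, 0], "fingers": 1}, {"dp": [0, 0, 0], "turn": [0, 0, 0], "fingers": 1}, {"dp": [0, 0, 0], "turn": [0, 0, 0], "fingers": 1}]}}

```text
clock: 15.38
eef_pos: [548.7, 151.8, 37.3]
tcp_rot: [-3.138, 0.001, 1.247]
contact_force: [-7.6, 4.7, 5.1]
opening: 0.116
grasp_force: 40.0
```

Request:
{"api": "play_rows", "payload": {"rows": [{"dp": [0, 0, 0], "turn": [0, 0, 0], "fingers": 1}, {"dp": [0, -0.02, 0], "turn": [0, 0, 0], "fingers": 1}, {"dp": [0, -0.02, 0], "turn": [0, 0, 0], "fingers": 1}, {"dp": [0, -0.015, 0], "turn": [0, 0, 0], "fingers": 1}, {"dp": [0, 0, 0], "turn": [0, 0, 0], "fingers": 1}]}}

```text
clock: 15.8
eef_pos: [547.6, 152.2, 37.2]
tcp_rot: [-3.14, 0.001, 1.247]
contact_force: [-4.1, 3.3, 1.0]
opening: 0.112
grasp_force: 39.3
```

```bash
python3 -c "
from h import *
loc()"
```

```text
t 15.80 local xy -54.43 -1.44 z 37.24 F xyz -5.0 1.8 1.0 yaw -0.3233
```

Request:
{"api": "play_rows", "payload": {"rows": [{"dp": [0, -0.015, 0], "turn": [0, 0, 0], "fingers": 1}, {"dp": [0, -0.015, 0], "turn": [0, 0, 0], "fingers": 1}, {"dp": [0, 0, 0], "turn": [0, 0, 0], "fingers": 1}, {"dp": [0, 0, 0], "turn": [0, 0, 0], "fingers": 1}]}}

```text
clock: 16.13
eef_pos: [547.2, 152.4, 37.3]
tcp_rot: [-3.141, 0.001, 1.248]
contact_force: [-3.8, 1.7, -2.7]
opening: 0.11
grasp_force: 38.8
```

```bash
python3 -c "
from h import *
loc()"
```

```text
t 16.13 local xy -54.90 -1.39 z 37.33 F xyz -4.1 0.4 -2.7 yaw -0.3233
```

Request:
{"api": "play_rows", "payload": {"rows": [{"dp": [0, -0.01, 0.003], "turn": [0, 0, 0], "fingers": 1}, {"dp": [0, -0.008, 0], "turn": [0, 0, 0], "fingers": 1}, {"dp": [0, 0, 0], "turn": [0, 0, 0], "fingers": 1}, {"dp": [0, 0, 0], "turn": [0, 0, 0], "fingers": 1}]}}

```text
clock: 16.47
eef_pos: [546.8, 152.6, 37.4]
tcp_rot: [-3.141, 0.0, 1.248]
contact_force: [-3.4, 1.1, -3.0]
opening: 0.114
grasp_force: 38.8
```

```bash
python3 -c "
from h import *
loc()"
```

```text
t 16.47 local xy -55.34 -1.33 z 37.40 F xyz -3.5 0.0 -3.0 yaw -0.3232
```

Request:
{"api": "play_rows", "payload": {"rows": [{"dp": [0, 0, 0.006], "turn": [0, 0, 0], "fingers": 1}, {"dp": [0, -0.01, 0], "turn": [0, 0, 0], "fingers": 1}, {"dp": [0, 0, 0], "turn": [0, 0, 0], "fingers": 1}, {"dp": [0, 0, 0], "turn": [0, 0, 0], "fingers": 1}]}}

```text
clock: 16.8
eef_pos: [546.6, 152.8, 37.3]
tcp_rot: [3.142, 0.0, 1.248]
contact_force: [-2.5, -0.5, -2.8]
opening: 0.115
grasp_force: 39.0
```

```bash
python3 -c "
from h import *
loc()"
```

```text
t 16.80 local xy -55.61 -1.26 z 37.30 F xyz -2.2 -1.3 -2.8 yaw -0.3232
```

Request:
{"api": "play_rows", "payload": {"rows": [{"dp": [0, 0, 0], "turn": [0, 0, 0], "fingers": 0.87}, {"dp": [0, 0, 0], "turn": [0, 0, 0], "fingers": 0.84}, {"dp": [0, 0, 0], "turn": [0, 0, 0], "fingers": 0.8}, {"dp": [0, 0, 0], "turn": [0, 0, 0], "fingers": 0.7}, {"dp": [0, 0, 0], "turn": [0, 0, 0], "fingers": 0.6}]}}

```text
clock: 17.22
eef_pos: [547.2, 153.0, 37.6]
tcp_rot: [3.14, -0.001, 1.248]
contact_force: [-0.1, 0.5, 0.7]
opening: 0.397
grasp_force: 0.0
```

```bash
python3 -c "
from h import *
loc()"
```

```text
t 17.22 local xy -55.07 -0.77 z 37.59 F xyz -0.2 0.5 0.7 yaw -0.3231
```

Request:
{"api": "play_rows", "payload": {"rows": [{"dp": [0, 0, -0.3], "turn": [0, 0, 0], "fingers": 0.6}, {"dp": [0, 0, -0.6], "turn": [0, 0, 0], "fingers": 0.6}, {"dp": [0, -0.2, -0.7], "turn": [0, 0, 0], "fingers": 0.6}, {"dp": [0.5, -0.2, -0.5], "turn": [0, 0, 0], "fingers": 0.6}, {"dp": [0.5, 0, -0.2], "turn": [0, 0, 0], "fingers": 0.6}]}}

```text
clock: 17.63
eef_pos: [544.5, 196.4, 133.3]
tcp_rot: [3.139, -0.002, 1.246]
contact_force: [0.4, 0.7, -0.2]
opening: 0.399
grasp_force: 0.0
```

Request:
{"api": "play_rows", "payload": {"rows": [{"dp": [0.7, 0, -0.2], "turn": [0, 0, 0], "fingers": 0.6}, {"dp": [0, 0, 0], "turn": [0, 0, 0], "fingers": 0.6}, {"dp": [0, 0, 0], "turn": [0, 0, 0], "fingers": 0.6}, {"dp": [0, 0, 0], "turn": [0, 0, 0], "fingers": 0.6}]}}

```text
clock: 17.97
eef_pos: [552.5, 222.1, 137.5]
tcp_rot: [-3.141, 0.0, 1.248]
contact_force: [0.1, -0.1, 0.1]
opening: 0.397
grasp_force: 0.0
```

```bash
python3 -c "
from h import *
a=save('scene','s9')['pixels'];b=save('side','d9')['pixels']
q=w2px('s9',[[560,150,35]])[0].astype(int);p=w2px('d9',[[560,150,35]])[0].astype(int)
c=lambda im,u:cv2.resize(im[u[1]-35:u[1]+35,u[0]-35:u[0]+35],(400,400),interpolation=cv2.INTER_CUBIC)
o=np.hstack([c(a,q),c(b,p)]);cv2.imwrite('pics/v9.png',o[:,:,::-1]);loc()"
```

```text
t 18.07 local xy -72.02 65.76 z 136.94 F xyz 0.7 0.6 -0.1 yaw -0.3236
```

View pics/v9.png

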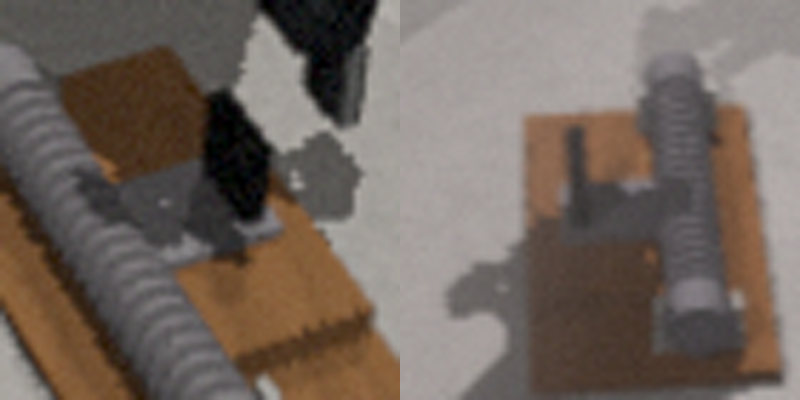

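Both views show the leaf lying flat on the ledge with its front edge against the thread, and the gripper well clear. Handing in.

```bash
python3 -c "
from rig import r
print(r.sign_off())"
```

```text
the job is handed in; nothing more can be done
None
```

Job handed in at about 18 s: the four-toothed leaf is in the thread, pressed home for over a second (an estimated 5–6 N), released, and lying flat on the ledge against the spindle; no other object was touched.

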